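Tuck a lead bib under a lapped slate and hold it down

ROBOT

A 6-joint arm with a two-finger parallel gripper is mounted at the origin on the work surface. World frame = base frame: x ahead of the robot, y to its left, z up, the work surface at z = 0. Lengths are in mm, angles in degrees, forces in N, time in s.
With the tool pointing down it reaches from about 350 to 1000 mm from the base axis. Payload 7.1 kg.
Tool frame: the origin (TCP) lies at the very end of the fingers, on their centre line; the grasp point (between the pads) lies 19 mm behind it; z points along the fingers, y is the line along which they close (so a half turn about z gives the same grasp; the last joint's range is limited). The gripper opens to 85 mm and grips with 20 to 120 N. Pads are 22 mm wide; open, the fingers measure 114 mm over their backs; the gripper's body (76 mm by 85 mm) begins 54 mm behind the grasp point. The pads swing forward as they close: fully open they stand 13 mm farther back than shut.
Start: joints at [-70.13, 24.242, 93.386, -0, 62.372, -1.089], TCP at [223.577, -583.625, 231.319] pointing down, gripper open.
Joint ranges: [-172.04, 172.04], [-51.8, 120.97], [4.93, 147.93], [-75.15, 255.16], [6.16, 154.13], [-145.62, 145.62]. Speed limits (degrees/s): [136.94, 136.94, 172.46, 180, 180, 180].

INTERFACE

Orientations are given as [roll, pitch, yaw] about the fixed x, y, z axes, in that order (R = Rz(yaw) Ry(pitch) Rx(roll)).
In Python, from cell import reach, move_l, move_j, ungrasp, gripper_close, hold, solve_ik, capture, Unreachable, sign_off, read_t, read_qpos, read_joint_velocities, read_tau, read_eef_pos, read_ee_rot, read_force, read_torque, read_gripper_width, read_finger_force gives the robot as it stands. The module is installed in compiled form; this text tells all that it offers. Calls block until the motion is done:
- reach(position, orientation): joint-space move of the TCP to a pose.
- move_l(position, rotation=None, rate=150, f_stop=None): straight line of the TCP; rotation=None keeps the orientation; rate is the mean speed in mm/s. With f_stop (N) it stops when the force on the tool has changed by that much, and returns True; else False.
- move_j(angles): joint-space move.
- ungrasp() and gripper_close(grip_force=None): open the fingers fully, or close them until they stop; grip_force is the grip in N (None keeps the last).
- hold(seconds).
- solve_ik(position, orientation): joint angles nearest the present ones, or None.
- capture(name): name is "scene" or "top" or "wrist"; returns a dict with "frame" (480x640x3 uint8, red, green, blue), "camera_matrix" (3x3 intrinsics, pixels), "R" (3x3) and "t" (3): a world point X has camera coordinates R X + t; the wrist camera has in their place "mount" (4x4, takes a point from camera to tool coordinates, whose origin is the TCP and whose axes are the flange's). Camera axes: x right, y down, z forward; pixel columns grow to the right and rows downward; lengths in mm; the calibration is good to about 2 mm. A picture is of the moment at which its call begins: read the wrist's pose just before it. There is no depth.
A pose or a line that the arm cannot do raises Unreachable and nothing moves.
- sign_off(): hands the job in; it is judged then, once.
Readings, each from a call of its own:
- read_t(): time.
- read_qpos(): joint angles.
- read_joint_velocities(): joint speeds.
- read_tau(): joint torques, N m.
- read_eef_pos(): TCP position.
- read_ee_rot(): TCP orientation.
- read_force(): force on the tool from outside, world axes, zero at the start.
- read_torque(): the same for the moment, N m.
- read_gripper_width(): finger opening in mm.
- read_finger_force(): force on a finger pad.
Only numpy, scipy, OpenCV 4.12 (cv2) and the standard library are available. Lean on these libraries where they do the work, as an engineer would, in place of code of your own. Each camera call takes 0.05 s, during which the arm holds its last target. There are 200 camera calls.

TASK

Repair the slate roof panel: slide the longer lead piece, snipped end first, up over the open joint between the two lower slates and in under the middle slate of the upper course, between its mortar dabs, until about half its length is tucked in and it lies straight along the joint and centred on it. Do not lift the upper slate, and leave the short lead piece, the mug and the hammer where they are. Finish while still holding the lead pressed flat on the lower slates, firmly but not heavily: do not let go at the end.

Things in the scene. Friction and masses are not known exactly. Their poses are not given: they have to be found in the camera images.
- panel: Fixed, level roof panel, 312 mm wide (y), 400 long (x): plywood, battens, two courses of grey slates. Origin at bench level under the middle of the upper course's tails (lower edges); x points up the roof, away from the robot. Lower course: two slates with a 5 mm open joint along y = 0; level top face 37 mm above the bench, bare from x = -135 mm to 0, running on under the upper course to +120.
- lap (a point): Point on the panel, axes as the panel's: on the top face of the lower slates, over the joint, exactly below the tail of the middle upper slate. Under that tail is a slot 7 mm high (slate underside level, 44 mm above the bench), open from y = -56 to +56 mm between two mortar dabs. A copper nail sits sunk in the joint at x = -30 mm.
- slate_tail (a point): Middle of the top edge of the middle upper slate's tail (lower edge), 50 mm above the bench while the slate lies down; it rises when the slate is lifted. This slate is 150 mm wide, 6 mm thick, loose about its two nails 238 mm up the roof, and held down by its 0.6 kg weight alone: 3 N at the tail lifts it. At each side of it is a fixed half slate, 73 mm wide, equally high.
- bib: The longer lead piece, loose: flat plate 150 mm long (x), 60 mm wide (y), 4 mm thick, about 0.4 kg. Origin at the middle of its underside. Its +x end is the head, with both corners snipped (over the last 12 mm it is 44 mm wide). It starts flat on the bench, at the left or the right of the panel, head pointing roughly away from the robot.
- bib_head (a point): Middle of the bib's snipped head edge, at its underside (75 mm ahead of its origin).
- bib_foot (a point): Middle of the bib's square foot edge, at its underside (75 mm behind its origin).
- short_lead: The shorter lead piece, to be left alone: 90 mm long, 60 mm wide, 4 mm thick, flat on the bench at the other side of the panel. Origin at the middle of its underside.
- mug: Bystander: white mug 80 mm across, 95 mm high, with a handle, holding brushes (to 185 mm high); it stands on the bench beside the upper course, left or right of the panel, beyond a lead piece. Origin at the middle of its underside.
- hammer: Bystander: hammer 240 mm long, 26 mm high, wooden handle, lying on the bench roughly crosswise to the robot, at the other side of the panel from the mug. Origin at the middle of its length, at the bench; its x axis points to the head.
Mind the look-alikes: they are no part of the job. Leave any brown look-alike of the bib alone.

How it is judged:
By the outcome, as a careful person would: the job done as asked, in the order asked, and still so for the second after the job is handed in, while the arm keeps its last pose, push and grip.
It also fails if it takes over 61 s, if anything falls off the work surface, if the arm or the gripper's body presses on something with over 40 N, if the wrist force passes 120 N, or if a joint passes its speed limit or range.

## Working session

There is one attempt and no reset: what is moved stays moved. The work goes in short steps, each a Python script; the robot and the scene stay as the last script left them, time stands still between calls to the robot, and variables do not carry over. Pictures are saved under pics/ and viewed, at most 10 in all, crops included, and the job is handed in when it is done.

```bash
mkdir -p pics
cat > h.py <<'E'
import numpy as np, cv2
from cell import *
def snap(n,f):
    c=capture(n); cv2.imwrite('pics/'+f,c['frame'][:,:,::-1]); np.savez('pics/'+f[:-4]+'.npz',**c); return c
def ray(c,uv,z):
    K,R,t=[np.array(c[k],float) for k in('camera_matrix','R','t')]
    d=R.T@np.linalg.solve(K,np.array([uv[0],uv[1],1.])); o=-R.T@t
    return o+d*(z-o[2])/d[2]
def proj(c,X):
    p=c['camera_matrix']@(c['R']@np.array(X,float)+c['t']); return p[:2]/p[2]
E
python3 - <<'E'
from h import *
for n in('scene','top'):
    c=snap(n,n+'1.png'); print(n,-c['R'].T@c['t'],c['camera_matrix'][0,0])
print(read_t(),read_force(),read_ee_rot())
E
```

```text
scene [ 1.33079779e+03 -1.27530987e+00  8.52893493e+02] 520.2433413213703
top [ 211.5252073   -80.42170538 1761.04200702] 571.7973754620523
0.1 [-0.29808087  0.21373886 -0.63138895] [-1.79919474e+02 -7.58586439e-04  2.09607099e+01]
```

View pics/top1.png

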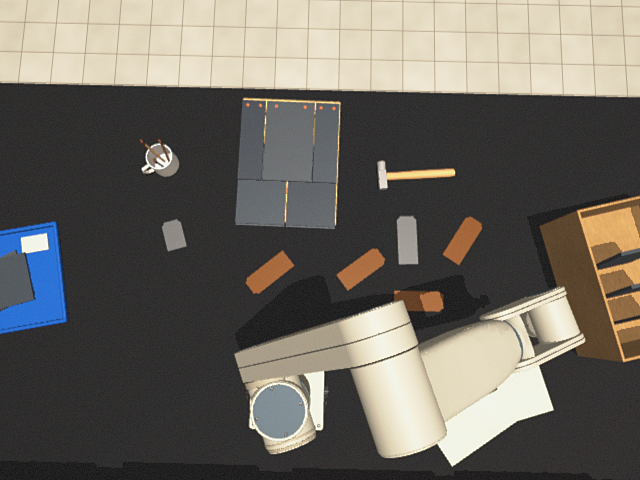

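View pics/scene1.png

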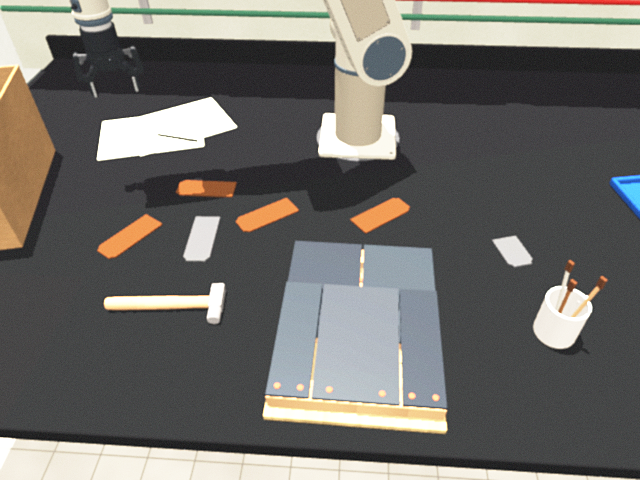

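The top view shows the bib at about (407,240), the short lead at (174,235), the panel at (287,165), its joint near column 287 (rows 181-228), the mug at (160,160) and the hammer at (415,173). The brown look-alikes are scattered nearer the robot. The scene view agrees.

```bash
cat > m1.py <<'E'
from h import *
c=dict(np.load('pics/top1.npz')); f=c['frame'].astype(int)
def blobs(mask,z,roi,amin=150):
    m=np.zeros(mask.shape,np.uint8); x0,y0,x1,y1=roi; m[y0:y1,x0:x1]=mask[y0:y1,x0:x1]*255
    for k in cv2.findContours(m,cv2.RETR_EXTERNAL,cv2.CHAIN_APPROX_NONE)[0]:
        if cv2.contourArea(k)<amin: continue
        P=np.array([ray(c,p[0],z)[:2] for p in k],np.float32)
        r=cv2.minAreaRect(P); print(np.round(r[0],1),np.round(r[1],1),round(r[2],1),'box',np.round(cv2.boxPoints(r)).tolist())
sat=f.max(2)-f.min(2); g=f.mean(2)
gray=(sat<25)&(g>110)
print('bib');blobs(gray,4,(385,205,432,275))
print('short');blobs(gray,4,(155,210,195,260))
print('panel');blobs((g>55),40,(225,90,350,235),2000)
print('f samples',f[200,260],f[220,310],f[300,80][:],f[240,407])
o=(sat>50)&(f[:,:,0]>f[:,:,2]+40)
m=np.zeros(o.shape,bool); m[183:229,278:296]=o[183:229,278:296]
v,u=np.nonzero(m)
P=np.array([ray(c,(a,b),37)[:2] for a,b in zip(u,v)])
L=cv2.fitLine(P.astype(np.float32),cv2.DIST_HUBER,0,.01,.01).ravel(); print('joint',L,np.degrees(np.arctan2(L[1],L[0])),P.min(0),P.max(0),len(P))
E
python3 m1.py
```

```text
bib
[ 463.3 -356.6] [147.9  59.3] 2.2 box [[388.0, -330.0], [391.0, -389.0], [538.0, -383.0], [536.0, -324.0]]
short
[461.2 368.7] [88.7 58.4] 17.2 box [[410.0, 383.0], [427.0, 328.0], [512.0, 354.0], [495.0, 410.0]]
panel
[693.1  17.4] [313.8 411.7] 88.9 box [[484.0, -136.0], [896.0, -143.0], [902.0, 170.0], [490.0, 178.0]]
f samples [103 110 113] [101 104 107] [49 50 45] [162 157 150]
joint [ 9.9986434e-01 -1.6470483e-02  5.6644019e+02  2.1308592e+01] -0.9437318 [503.36388449  18.29019686] [625.75729122  24.89962934] 67
```

```bash
cat >> h.py <<'E'
from scipy.spatial.transform import Rotation as Ro
def wsnap(f):
    p=np.array(read_eef_pos()); r=np.array(read_ee_rot()); c=capture('wrist'); cv2.imwrite('pics/'+f,c['frame'][:,:,::-1])
    T=np.eye(4); T[:3,:3]=Ro.from_euler('xyz',r,degrees=True).as_matrix(); T[:3,3]=p
    C=T@np.array(c['mount']); c['R']=C[:3,:3].T; c['t']=-c['R']@C[:3,3]
    c={k:v for k,v in c.items() if k!='mount'}; np.savez('pics/'+f[:-4]+'.npz',**c); return c
E
python3 - <<'E'
from h import *
reach([425,-356,260],[180,0,2.2]); hold(.3)
c=wsnap('w1.png'); print(read_t(),read_qpos(),-c['R'].T@c['t'])
E
```

```text
1.6167 [-4.12425976e+01  1.64331826e+01  1.00920121e+02 -1.03554919e-03
  6.26579024e+01  4.66104609e+01] [ 490.85829706 -354.52565098  401.59950426]
```

View pics/w1.png

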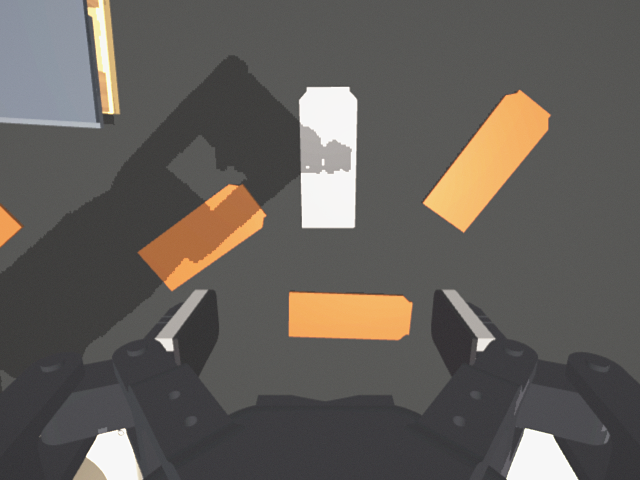

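The wrist view shows the bib (300-357, 87-228) with its snipped end up the picture, away from the robot. A brown piece lies below it at (350,315), between the fingers.

Run:
```python
from h import *
c=dict(np.load('pics/w1.npz')); f=c['frame'].astype(int)
m=np.zeros(f.shape[:2],np.uint8); s=f.max(2)-f.min(2); m[70:245,285:372]=((s<30)&(f.mean(2)>125))[70:245,285:372]*255
m=cv2.morphologyEx(m,cv2.MORPH_CLOSE,np.ones((9,9)))
k=max(cv2.findContours(m,0,1)[0],key=cv2.contourArea)
P=np.array([ray(c,p[0],4)[:2] for p in k],np.float32); r=cv2.minAreaRect(P)
print(r,cv2.boxPoints(r))
for e in [lambda p:p]:
  for lo,hi in((-1,0),(0,1)):
    pass
o=np.zeros_like(m); o[285:345,280:420]=((f[:,:,0]-f[:,:,2])>70)[285:345,280:420]*255
k=max(cv2.findContours(o,0,1)[0],key=cv2.contourArea)
print('brown',cv2.boxPoints(cv2.minAreaRect(np.array([ray(c,p[0],4)[:2] for p in k],np.float32))))
# long edges fit
V=[(c_) for c_ in range(110,220)]
L=[];R=[]
for v in V:
    u=np.nonzero(m[v])[0]
    if len(u)>40: L.append(ray(c,(u[0]-.5,v),4)[:2]);R.append(ray(c,(u[-1]+.5,v),4)[:2])
for E in(L,R):
    a=np.polyfit(*np.array(E).T,1); print(np.degrees(np.arctan(a[0])),np.polyval(a,425),np.polyval(a,463))
```

```text
((460.1192321777344, -359.63653564453125), (151.5517578125, 61.52875518798828), 2.400714635848999) [[ 383.1212  -332.07327]
 [ 385.69852 -393.548  ]
 [ 537.1173  -387.1998 ]
 [ 534.5399  -325.72507]]
brown [[ 242.49138 -319.11813]
 [ 242.61607 -469.19125]
 [ 304.56134 -469.1398 ]
 [ 304.43665 -319.06668]]
2.184858277858167 -330.68051990522207 -329.23076424494343
2.650977098315663 -392.05056707443975 -390.2911167857934
```

Run:
```python
from h import *
y=2.4; R=[180,0,y]; g=[421.5,-360]
move_l([*g,30],R,rate=200); move_l([*g,5],rate=80); hold(.3); print(read_force())
print(move_l([*g,-15],rate=15,f_stop=3),read_eef_pos(),read_force())
move_l([*g,-5.5],rate=30)
hold(.2); print(read_force())
gripper_close(20); hold(.3)
print(read_gripper_width(),read_finger_force(),read_force(),read_torque(),read_eef_pos(),read_t())
wsnap('w2.png')
```

```text
[ 0.86976191 -0.44604272  0.47475812]
True [ 421.46442998 -359.94821354  -13.11624672] [-0.11535715  0.31451285  4.9503388 ]
[ 0.61130513  0.15402559 -0.55240502]
59.4512554584082 26.117068478561123 [-1.25725627  0.51501409  7.42318971] [ 0.01330695  0.18665655 -0.01597994] [ 421.85002065 -360.48227016   -4.77224168] 6.075
```

View pics/w2.png

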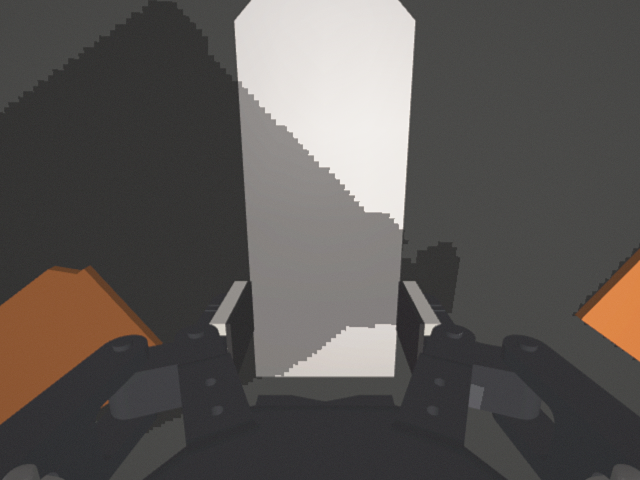

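The bib sits square between the pads, with its head up the picture. The 7 N upward push says the tips touch the bench, so I will regrasp 1.5 mm higher.

Run:
```python
from h import *
ungrasp(); hold(.2)
g=[421.7,-360.2]
move_l([*g,-3.4],[180,0,2.4],rate=20); hold(.2); f0=np.array(read_force())
gripper_close(90); hold(.3)
print(read_gripper_width(),read_finger_force(),np.array(read_force())-f0,read_eef_pos())
move_l([*g,60],rate=60); hold(.3)
print(read_gripper_width(),np.array(read_force())-f0,np.array(read_torque()),read_eef_pos(),read_ee_rot(),read_t())
wsnap('w3.png')
p=solve_ik([570,20,130],[180,0,-1]); print(p)
```

```text
55.20072067563174 91.88682602718472 [-2.83232785  2.92054912 14.7574776 ] [ 421.76860979 -360.29116708   -2.2102305 ]
54.109631839527005 [ 0.68047405  0.33978217 -3.88564572] [-0.03470386  0.18757135 -0.05465668] [ 421.60683628 -360.12025187   59.76673005] [-1.79983770e+02  1.72379176e-02  2.40251901e+00] 9.4083
[ 8.14027672e-01  2.75187339e+01  1.04247025e+02 -2.54444375e-14
  4.82342412e+01  9.18140277e+01]
```

View pics/w3.png

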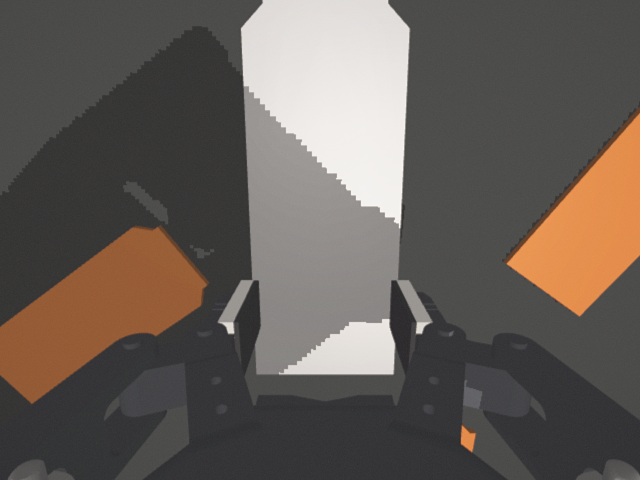

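The bib is held (weight 3.9 N) with the head drooping slightly, about 2°. Next I will measure the joint and the tail from close up.

Run:
```python
from h import *
move_l([421.7,-360.2,200],rate=200)
reach([530,110,260],[180,0,-1]); hold(.3)
c=wsnap('w4.png'); print(read_t(),read_gripper_width(),read_qpos().round(1) if hasattr(read_qpos(),'round') else read_qpos())
for X in([625,20,37],[500,22,37]): print(proj(c,X))
```

```text
12.425 54.50373648310203 [ 10.4  15.3 102.5   0.   62.2 101.5]
[415.55145713  98.52076569]
[407.64392877 225.38171432]
```

View pics/w4.png

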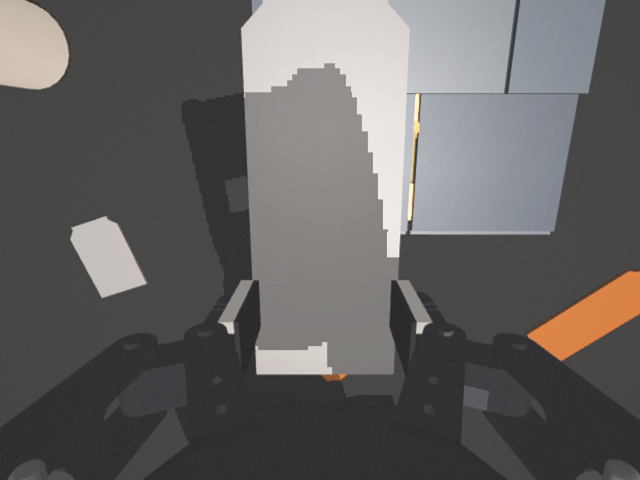

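The joint is the yellow strip at columns 411-417, rows 94-222. The tail edge is at about row 94 and the panel's lower edge at about row 233. The bib partly covers the left side.

Run:
```python
from h import *
c=dict(np.load('pics/w4.npz')); f=c['frame'].astype(int)
for v in(105,150,180,215): print(v,[tuple(p) for p in f[v,404:424]])
for u in(450,550): print(u,f[86:100,u].mean(1).round(),f[226:240,u].mean(1).round())
```

```text
105 [(np.int64(230), np.int64(226), np.int64(223)), (np.int64(229), np.int64(225), np.int64(222)), (np.int64(197), np.int64(200), np.int64(202)), (np.int64(184), np.int64(190), np.int64(195)), (np.int64(185), np.int64(191), np.int64(196)), (np.int64(184), np.int64(190), np.int64(196)), (np.int64(183), np.int64(187), np.int64(194)), (np.int64(185), np.int64(189), np.int64(196)), (np.int64(184), np.int64(188), np.int64(196)), (np.int64(180), np.int64(185), np.int64(193)), (np.int64(210), np.int64(198), np.int64(194)), (np.int64(251), np.int64(247), np.int64(209)), (np.int64(248), np.int64(249), np.int64(218)), (np.int64(249), np.int64(251), np.int64(218)), (np.int64(255), np.int64(232), np.int64(153)), (np.int64(147), np.int64(110), np.int64(82)), (np.int64(109), np.int64(111), np.int64(120)), (np.int64(161), np.int64(165), np.int64(174)), (np.int64(171), np.int64(173), np.int64(181)), (np.int64(169), np.int64(173), np.int64(179))]
150 [(np.int64(205), np.int64(205), np.int64(209)), (np.int64(190), np.int64(195), np.int64(201)), (np.int64(191), np.int64(195), np.int64(200)), (np.int64(
[... 2261 characters left out ...]
.int64(173), np.int64(182)), (np.int64(167), np.int64(171), np.int64(180)), (np.int64(167), np.int64(171), np.int64(177)), (np.int64(166), np.int64(169), np.int64(176)), (np.int64(167), np.int64(170), np.int64(177)), (np.int64(168), np.int64(170), np.int64(177)), (np.int64(165), np.int64(168), np.int64(176)), (np.int64(165), np.int64(168), np.int64(175)), (np.int64(167), np.int64(170), np.int64(176))]
450 [189. 189. 188. 189. 189. 191. 187. 135. 151. 165. 165. 166. 165. 164.] [162. 162. 162. 160. 161. 177. 189. 187. 131.  81.  71.  72.  72.  74.]
550 [147. 148. 148. 148. 149. 150. 146. 108. 129. 138. 137. 138. 136. 138.] [138. 138. 136. 136. 137. 123. 104.  98.  81.  72.  71.  70.  70.  72.]
```

Run:
```python
from h import *
c=dict(np.load('pics/w4.npz'))
J=np.array([ray(c,p,37)[:2] for p in((417.1,105),(414.2,150),(412.2,180),(409.7,215))]); print(J)
a=np.polyfit(*J.T,1); print('joint yaw',np.degrees(np.arctan(a[0])),'y@625',np.polyval(a,625))
print('tail',ray(c,(450,92.7),50),ray(c,(550,92.7),50),'low',ray(c,(450,230.5),37),ray(c,(550,230.5),37))
# all joint rows, subpixel, by intensity (yellow/dark) left & right
f=c['frame'].astype(int); P=[]
for v in range(98,222):
    s=f[v,404:426]; d=(abs(s[:,0]-s[:,2]+8)>18)|(s.mean(1)<135)
    u=np.nonzero(d)[0]; u=u[u>2]+404
    if len(u)>3: P.append(ray(c,((u[0]+u[-1])/2,v),37)[:2])
P=np.array(P,np.float32); L=cv2.fitLine(P,cv2.DIST_HUBER,0,.01,.01).ravel(); print(np.degrees(np.arctan(L[1]/L[0])), L[3]+(625-L[2])*L[1]/L[0])
```

```text
[[619.12938909  18.22195463]
 [577.05708249  18.92724824]
 [547.42649975  19.49150134]
 [511.12340219  20.35622096]]
joint yaw -1.1255833360397571 y@625 18.044517030520463
tail [628.42661454  -8.18834779  50.        ] [626.76134474 -99.87654378  50.        ] low [493.59646243 -22.8405434   37.        ] [ 491.62823447 -128.18416078   37.        ]
-1.1861817 17.99773
```

```bash
cat >> h.py <<'E'
YAW=-1.12; LAP=np.array([628.6,18.4]); D=np.array([np.cos(np.radians(YAW)),np.sin(np.radians(YAW))])
def at(s,z): return [*(LAP+s*D),z]
ORI=[180,0,YAW]
E
python3 - <<'E'
from h import *
c=dict(np.load('pics/w2.npz')); 
print('w2 foot-TCP', ray(c,(325,377),4)-[421.85,-360.48,0], 'edges',[ray(c,p,4).round(1) for p in((238,60),(248,260),(411,60),(401,260))])
c=dict(np.load('pics/w4.npz')); print('w4 foot-TCP',ray(c,(325,374.5),260+6)-[530,110,0])
reach(at(-120,120),ORI); move_l(at(-120,60),rate=120); hold(.2); f0=np.array(read_force())
print(move_l(at(-120,35),rate=20,f_stop=8),read_eef_pos(),np.array(read_force())-f0,read_t())
E
```

```text
w2 foot-TCP [-36.09267194  -2.17331745   4.        ] edges [array([ 510.1, -327.9,    4. ]), array([ 438.3, -330.2,    4. ]), array([ 512.6, -386.4,    4. ]), array([ 440.8, -390.2,    4. ])]
w4 foot-TCP [-36.80456188  -0.68072821 266.        ]
False [508.58245683  20.73439319  35.12273492] [-1.91216693  2.45920726  2.89152591] 15.3833
```

Run:
```python
from h import *
f0=np.array([.9,-.1,0.5])
ungrasp(); hold(.3); f0=np.array(read_force())
move_l(at(-120,32.8),ORI,rate=20)
gripper_close(60); hold(.3)
print(read_gripper_width(),np.array(read_force())-f0,read_torque(),read_eef_pos(),read_t())
c=wsnap('w5.png')
```

```text
57.408020400092234 [-3.93053883  0.71694145 10.04511178] [-0.00505191  0.47474031 -0.00324935] [508.6729662   20.72793262  33.55927548] 17.0583
```

View pics/w5.png

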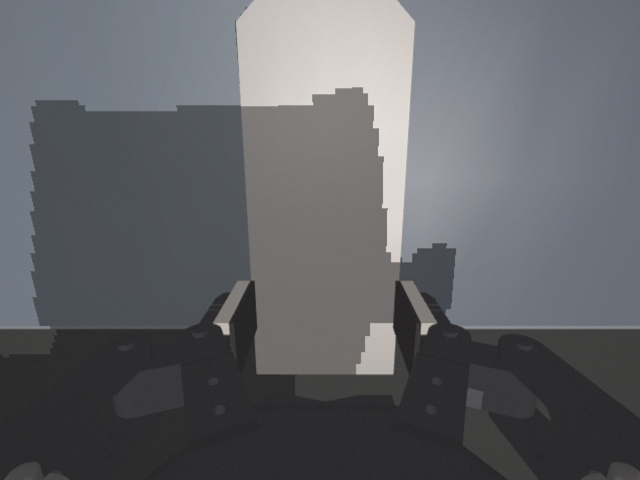

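The bib lies flat and straight on the lower slates and is gripped. I will lighten the press and slide it up.

Run:
```python
from h import *
F=lambda:np.array(read_force()).round(1)
move_l(at(-120,33.35),ORI,rate=10); hold(.2); print(F(),read_eef_pos())
for s in(-110,-95,-80,-65,-50,-38.5):
    st=move_l(at(s,33.35),rate=30,f_stop=9); print(s,st,F(),np.round(read_eef_pos(),1))
    if st: break
hold(.2); print(read_gripper_width(),read_t(),read_torque())
c=wsnap('w6.png')
snap('top','top2.png');snap('scene','scene2.png')
```

```text
[-1.1 -0.3  6.1] [508.64884355  20.74972612  33.62805747]
-110 True [-1.4  0.4  7. ] [508.6  20.7  33.6]
56.843857002824095 17.9667 [ 0.00612303  0.15223909 -0.03820552]
```

View pics/w6.png

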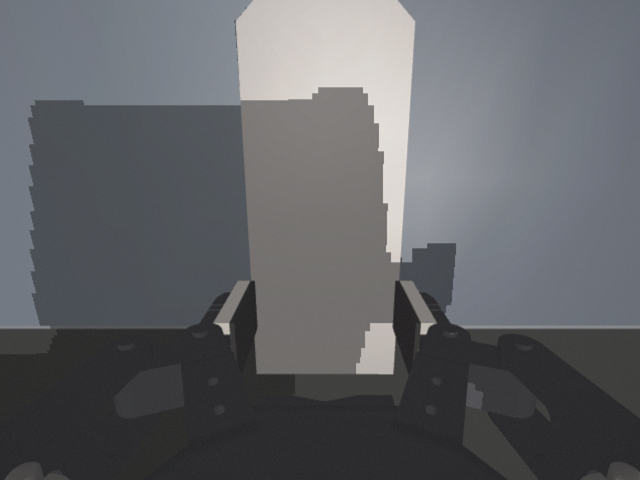

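Nothing moved: the stop tripped at once while breaking static friction. I will lighten the press and allow a higher limit.

Run:
```python
from h import *
F=lambda:np.array(read_force()).round(1)
Z=33.7
move_l(at(-120,Z),ORI,rate=10); hold(.2); print(F(),np.round(read_eef_pos(),2))
for s in(-112,-95,-75,-55,-38.5):
    st=move_l(at(s,Z),rate=25,f_stop=16); print(s,st,F(),np.round(read_eef_pos(),1))
    if st: break
hold(.2); print(read_gripper_width(),read_t(),read_torque())
wsnap('w7.png'); snap('top','top3.png');snap('scene','scene3.png')
```

```text
[0.1 1.  2.1] [508.64  20.73  33.66]
-112 True [-1.2  1.   6.4] [509.1  20.7  33.6]
57.01348685468282 19.0083 [0.03464636 0.03121241 0.03529234]
```

Run:
```python
from h import *
F=lambda:np.array(read_force()).round(1)
p=np.array(read_eef_pos()); s0=(p[:2]-LAP)@D; print(s0,F())
for i in range(1,7):
    move_l(at(s0+i*.6,33.8),ORI,rate=10); f=F(); print(i,f,np.round(read_eef_pos(),2)); 
    if np.hypot(f[0],f[1])>18: break
print(read_gripper_width(),read_t())
```

```text
-119.5308349731994 [-0.2  0.5  4.7]
1 [-0.7 -0.2  0.7] [509.52  20.71  33.67]
2 [-3.9 -0.3  3.2] [509.59  20.72  33.67]
3 [-2.1 -0.2  1.7] [510.75  20.7   33.69]
4 [-0.9 -0.5 -0.3] [512.03  20.68  33.71]
5 [ 0.7 -0.6 -2.2] [512.48  20.68  33.76]
6 [-0.1 -0.6 -2.1] [512.93  20.67  33.81]
57.03259504223945 20.6917
```

It moves freely with light stick-slip, so the stops were start transients. I will continue in short steps with my own force check.

Run:
```python
from h import *
F=lambda:np.array(read_force()).round(1)
s=-115.5
while s<-38.5:
    s=min(s+(2 if s<-95 else 5),-38.5); move_l(at(s,33.75),ORI,rate=20); f=F(); print(round(s,1),f,np.round(read_eef_pos(),1))
    if np.hypot(f[0],f[1])>12 or abs(f[2])>12: print('STOP'); break
hold(.2); print(read_gripper_width(),read_t(),read_torque())
wsnap('w7.png'); snap('top','top3.png');snap('scene','scene3.png')
```

```text
-113.5 [-0.2 -0.5 -2.8] [515.6  20.6  33.8]
-111.5 [ 0.7 -0.1 -2. ] [517.4  20.6  33.8]
-109.5 [-1.  -0.4 -1.9] [519.4  20.5  33.8]
-107.5 [-0.2  0.8 -1.9] [521.5  20.5  33.8]
-105.5 [-0.4  0.5 -2.9] [523.5  20.5  33.8]
-103.5 [ 1.3  0.6 -2.6] [525.5  20.4  33.8]
-101.5 [ 0.1  0.5 -2.3] [527.5  20.4  33.8]
-99.5 [ 0.6  0.8 -2.4] [529.5  20.3  33.7]
-97.5 [ 0.5  0.7 -2.4] [531.5  20.3  33.8]
-95.5 [ 0.3  0.2 -3.4] [533.5  20.3  33.8]
-93.5 [ 0.1 -0.1 -2.8] [535.5  20.2  33.8]
-88.5 [ 0.9 -0.2 -2.4] [541.   20.1  33.8]
-83.5 [ 0.7 -0.3 -1.4] [545.8  20.   33.8]
-78.5 [ 0.4  0.1 -2.1] [550.8  19.9  33.8]
-73.5 [ 1.6  0.3 -3. ] [555.9  19.8  33.8]
-68.5 [ 0.4 -0.1 -2.7] [560.8  19.7  33.8]
-63.5 [ 1.4  0.6 -3.4] [565.8  19.6  33.8]
-58.5 [ 0.2 -0.6 -2.3] [570.9  19.5  33.8]
-53.5 [ 0.2 -0.3 -2.7] [575.8  19.4  33.8]
-48.5 [ 1.   0.8 -2.1] [580.8  19.4  33.8]
-43.5 [ 0.5 -0.1 -2.4] [585.8  19.3  33.8]
-38.5 [ 1.4  0.3 -1.6] [590.8  19.2  33.7]
56.640023547612614 28.0667 [ 0.00849171 -0.09545403 -0.01402724]
```

View pics/w7.png

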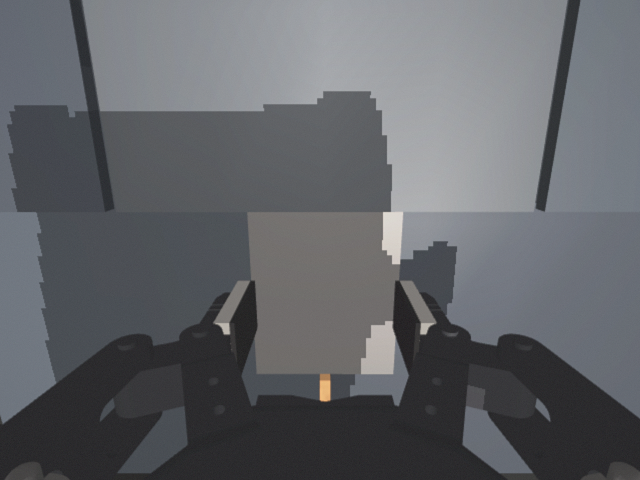

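The bib is tucked under the tail (row 212). Its foot (cols 257-394, centre 325.5) sits over the joint (325), and at the tail (249-402) it is centred between the slate gaps (110, 541). Next I will check the visible length and press.

Run:
```python
from h import *
c=dict(np.load('pics/w7.npz')); 
a=ray(c,(325.5,374.5),41);b=ray(c,(325.5,211.8),50); print('visible',(b-a)[:2]@D,'joint y',ray(c,(325,378),37),'foot',a,'tail',b)
g=np.array(c['frame']).mean(2); print(g[366:380,300].round(),g[206:218,300].round())
print('gap mids',[ray(c,(u,211),50).round(1) for u in(110,541)])
F=lambda:np.array(read_force()).round(1)
p=at(-38.5,33.75)
for z in(33.5,33.2,32.9,32.6,32.3):
    move_l(at(-38.5,z),ORI,rate=10); hold(.3); f=F(); print(z,f,np.round(read_eef_pos(),2),np.round(read_torque(),2))
    if f[2]>9.5: break
print(read_t())
```

```text
visible 74.66888670506411 joint y [549.47172163  19.11871957  37.        ] foot [554.35329875  18.81562692  41.        ] tail [629.00958026  17.44104062  50.        ]
[109. 109. 110. 110. 108. 108. 107. 102.  87.  79.  80.  81.  82.  79.] [ 94.  93.  95.  93.  94.  94. 111. 115. 116. 116. 115. 116.]
gap mids [array([630.8,  94.2,  50. ]), array([627.8, -59.5,  50. ])]
33.5 [-0.7 -0.3  3.4] [590.21  19.15  33.69] [-0.06  0.09  0.02]
33.2 [-0.7 -0.2  5.4] [590.22  19.14  33.67] [-0.03  0.27  0.02]
32.9 [-2.7 -0.7  7.9] [590.23  19.16  33.63] [-0.05  0.41 -0.02]
32.6 [-4.1 -0.2 11.2] [590.23  19.14  33.58] [-0.08  0.53  0.01]
30.4167
```

Run:
```python
from h import *
hold(.5); print(np.round(read_force(),1),read_eef_pos(),read_ee_rot(),read_gripper_width(),read_finger_force())
a=wsnap('w8.png'); b=np.load('pics/w7.npz'); print('tail row',[int(np.argmax(np.diff(k['frame'].astype(float).mean(2)[200:222,300]))) for k in(b,a)],'foot row',[int(np.argmin(np.diff(k['frame'].astype(float).mean(2)[365:385,300]))) for k in(b,a)])
t=snap('top','top4.png')['frame'].astype(int); o=np.load('pics/top1.npz')['frame'].astype(int)
for n,(x0,y0,x1,y1) in dict(mug=(135,130,190,185),short=(155,210,195,260),hammer=(370,150,462,195)).items(): print(n,(abs(t-o)[y0:y1,x0:x1].max(2)>40).sum())
print(sign_off(),read_t())
```

```text
[-3.4 -0.6 12.1] [590.20361     19.16276366  33.58244547] [ 1.79999198e+02 -1.48214030e-02 -1.11708217e+00] 57.12535190061817 66.2819766998291
tail row [11, 11] foot row [8, 8]
mug 0
short 1077
hammer 0
the job is handed in; nothing more can be done
the job is handed in; nothing more can be done
```

The job is handed in. The longer lead is tucked about half in (74.7 mm left visible), straight and centred on the joint, and still held down with about 12 N; the tail has not shifted in the wrist camera. The mug and hammer look untouched. The top image changed around the short lead and I didn't look into why: it may be the arm's shadow, as the arm never went near it.

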